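# Load a green mortar prism into the specimen bench

### The job

Draw the bench's sliding carriage fully back to its stop, then take the broken half prism off the bed and put it in the steel discard tray. Then pick up the whole mortar prism from the plywood board and lay it flat along the middle of the bed, let go, and slide the carriage up until the prism sits snugly between the carriage and the fixed head, touching both (within about 3 mm in all). The whole prism is freshly demoulded and weak: grip it with no more than about 40 N of finger force, set it down without dropping it and close the carriage on it gently (no more than about 20 N), and leave everything else on the table undisturbed.

Things in the scene. Friction and masses are not known exactly. Their poses are not given: they have to be found in the camera images.
- bench: Steel bench fixed to the table; base plate 120 (x) x 330 (y) x 15 mm; origin: centre of its underside. y points from the carriage to the fixed head. Along the middle (x = 0) runs the bed, a rail 36 mm wide, flat top at z = 45 mm, free on both sides. Fixed head: aluminium block 80 mm wide, 100 mm tall, its flat face at y = +125 mm. Low stop behind the carriage, 55 mm tall.
- carriage (a joint): Aluminium carriage sliding along the bench's y, friction 4 N; block 90 (x) x 50 (y) mm, top 90 mm above the table. Value in m: 0 = fully back at the stop, growing towards the head to 0.10. Its flat face is at bench y = -75 mm + value: the gap to the head is 200 mm - value, at the start too small for the whole prism.
- carriage_knob (a point): Grip point in the upright steel knob on top of the carriage: cylinder 30 mm in diameter, standing from 90 to 140 mm above the table; the point is on its axis, 115 mm above the table and 25 mm behind the carriage's flat face.
- prism: The whole mortar prism, grey, square bar 40 (x) x 160 (y) x 40 (z) mm, about 0.55 kg; origin at the centre of its underside. At the start it lies on the plywood board, roughly along the board's y. Fragile: a grip over 55 N (each finger) or contact forces adding up to over 70 N spoil it.
- half: Broken half of a tested prism, grey, 40 (x) x 82 (y) x 40 (z) mm plus up to 8 mm of rough broken end at +y, about 0.28 kg; origin at the centre of its underside. At the start it lies on the bed between the carriage and the head, along the bench's y.
- tray: Steel open tray fixed to the table, 180 (x) x 220 (y) x 55 mm high, walls and floor 5 mm thick, empty; origin at the centre of its underside.
- board: Plywood board fixed to the table, 180 (x) x 220 (y) x 10 mm thick; origin at the centre of its underside. The whole prism lies on it about 35 mm to its +x side, the other half prism about 55 mm to its -x side.
- spare_half: Another broken half prism, 40 (x) x 78 (y) x 40 (z) mm, that stays on the board; origin at the centre of its underside. Leave it alone.
- scraper: Flat scraper 200 mm long lying in front of the bench, along its own x. Leave it alone.
- wrench: Steel wrench 170 mm long lying nearer the robot, along its own x. Leave it alone.
- brush: Brush 190 mm long lying at the right of the bench, along its own x. Leave it alone.
- oil: White mould-oil bottle, 60 mm diameter, 150 mm tall, beyond the bench; origin at the centre of its underside. Leave it alone.
- tamper: Grey plastic tamper block 50 x 50 x 110 mm tall at the left of the bench; origin at the centre of its underside. Leave it alone.
There are look-alikes about, which are no part of the job. What is shaped like the half but pink is not meant.

How it is judged:
By the outcome, as a careful person would: the job done as asked, in the order asked, and still so for the second after the job is handed in, with the robot touching nothing.
It also fails if it takes over 72 s, if anything falls off the work surface, if the arm or the gripper's body presses on something with over 40 N, if the wrist force passes 120 N, or if a joint passes its speed limit or range.

### The arm

A 6-joint arm with a two-finger parallel gripper is mounted at the origin on the work surface. World frame = base frame: x ahead of the robot, y to its left, z up, the work surface at z = 0. Lengths are in m, angles in rad, forces in N, time in s.
With the tool pointing down it reaches from about 0.375 to 0.9 m from the base axis. Payload 3.1 kg.
Tool frame: the origin (TCP) lies midway between the tips of the shut fingers; the grasp point (between the pads) lies 19 mm behind it; z points along the fingers, y is the line along which they close (so a half turn about z gives the same grasp; the last joint's range is limited). The gripper opens to 87 mm and grips with 3 to 60 N. Pads are 19 mm wide; open, the fingers measure 117 mm over their backs; the gripper's body (75 mm by 190 mm) begins 51 mm behind the grasp point.
Start: joints at [-1.488, 0.527, 1.433, -0, 1.181, -0.178], TCP at [0.162, -0.604, 0.223] pointing down, gripper open.
Joint ranges: [-3.08, 3.08], [-0.75, 2.2], [0.22, 2.44], [-1.43, 4.57], [0, 2.65], [-2.85, 2.85]. Speed limits (rad/s): [2.79, 2.79, 3.14, 3.14, 3.14, 3.14].

### API

Orientations are given as a unit quaternion [x, y, z, w].
In Python, from rig import robot gives the robot as it stands. The module is installed in compiled form; this text tells all that it offers.
- The arm moves only by the tool play_rows, never from a script. Its arguments are lists of equal length, an entry for each row: "gripper": the closure, from -1 (fully open) to 1 (shut); "delta_pos": the shift along the tool's x, y, z in cm, a list of three; "turn": the turn, a rotation vector about the tool's x, y, z in rad, a list of three. A call has 1 to 12 rows; each row is the pose to reach, as a shift and turn from the pose commanded when the call began, along the tool's axes at that moment; what a row does not reach only later rows make up. A row lasts 1/8 s, in which the tool goes at most 62.5 mm and 10.7 degrees, less where a joint would pass 70% of its speed; a pose out of reach is approached as far as the arm can. A call with a gripper value outside its range is refused whole. The fingers move at their own pace and stop on an object; "squeeze" is the grip in N (left out, the last holds). Time passes only in rows, so rows that repeat a pose let the fingers close. It gives the time, the measured TCP pose, the force, the opening and the grip force at its end, in the units of the state.
- robot.get_obs(): the state, without advancing time (a new reading comes with each control period).
- robot.camera(name): name is "scene" or "top"; returns a dict with "color" (480x640x3 uint8, red, green, blue), "vfov" (degrees; the focal length in pixels is half the picture's height over the tangent of half this angle, whatever the lens; pixels are square), "cx", "cy" (the principal point, pixels), "R" (3x3) and "t" (3): a world point X has camera coordinates R X + t. Camera axes: x right, y down, z forward; pixel columns grow to the right and rows downward; lengths in m; the calibration is good to about 2 mm. A picture is of the moment at which its call begins. There is no depth.
- robot.hand_in(): hands the job in; it is judged then, once.
The state is a dict: "time": time; "q": joint angles; "joint_velocities": joint speeds; "joint_torque": joint torques, N m; "position": TCP position; "tool_rot": TCP orientation; "ft_force": force on the tool from outside, world axes, zero at the start; "moment": the same for the moment, N m; "grip_width": finger opening in m; "grip_force": force on a finger pad.
Only numpy, scipy, OpenCV 4.12 (cv2) and the standard library are available. Lean on these libraries where they do the work, as an engineer would, in place of code of your own. Each camera call takes 0.05 s, during which the arm holds its last target. There are 200 camera calls.

## Working session

There is one attempt and no reset: what is moved stays moved. The work goes in short steps, Python scripts to look and compute and a tool call to move; the robot and the scene stay as the last step left them, time stands still between calls to the robot, and variables do not carry over. Pictures are saved under pics/ and viewed, at most 10 in all, crops included, and the job is handed in when it is done.

Besides the shell and the picture viewer there is one more tool, called in YAML: its name, and indented under it one key for each argument. play_rows: Moves the arm, as the interface text tells. Its arguments: {"type":"object","properties":{"gripper":{"type":"array","items":{"type":"number"}},"delta_pos":{"type":"array","items":{"type":"array","items":{"type":"number"}}},"turn":{"type":"array","items":{"type":"array","items":{"type":"number"}}},"squeeze":{"type":"number"}},"required":["gripper","delta_pos","turn"]}

```bash
mkdir -p pics; python3 - <<'E'
from rig import robot
import cv2
for n in("scene","top"):
    c=robot.camera(n); cv2.imwrite(f"pics/{n}0.png",c["color"][:,:,::-1]); print(n,c["vfov"],c["cx"],c["cy"],c["R"],c["t"], [k for k in c])
o=robot.get_obs(); print(o)
E
```

```text
scene 44.903088173271186 317.198123944778 241.4174648455248 [[ 0.50358266  0.86367495  0.02168172]
 [ 0.46592638 -0.25036264 -0.84866433]
 [-0.72754183  0.43747473 -0.52848723]] [-0.28913588 -0.17161934  1.91857953] ['color', 'vfov', 'cx', 'cy', 'R', 't']
top 51.74056571675461 328.3112650930487 240.48929777104328 [[-2.53833974e-02 -9.99675482e-01 -2.14811085e-03]
 [-9.96397949e-01  2.54739795e-02 -8.08838945e-02]
 [ 8.09123671e-02  8.72652064e-05 -9.96721215e-01]] [0.02331793 0.58641319 1.20679501] ['color', 'vfov', 'cx', 'cy', 'R', 't']
{'time': 0.1, 'q': array([-1.48749165e+00,  5.28386520e-01,  1.43376558e+00, -1.65123026e-05,
        1.18140389e+00, -1.78526390e-01]), 'joint_velocities': array([-0.0019112 , -0.00328903, -0.00309176,  0.00101697,  0.00227291,
        0.00287599]), 'joint_torque': array([ 2.63590146e-04, -4.40984273e+01, -1.77151805e+01,  6.35345606e-02,
        5.33855532e-02, -5.36168886e-05]), 'position': array([ 0.16173339, -0.60303067,  0.22166404]), 'tool_rot': array([ 9.91441906e-01,  1.30544949e-01,  3.90941036e-05, -9.80920409e-04]), 'ft_force': array([0.09946107, 0.50479661, 0.39365889]), 'moment': array([-0.00600057, -0.02490818, -0.00701119]), 'grip_force': 0.0, 'grip_width': 0.08692125210948595}
```

View pics/top0.png

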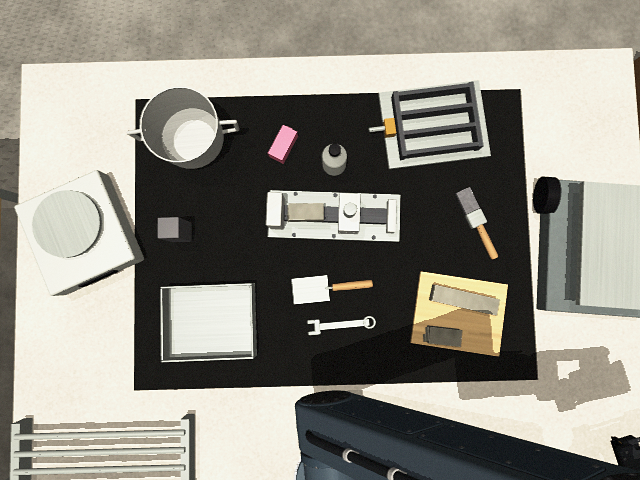

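View pics/scene0.png

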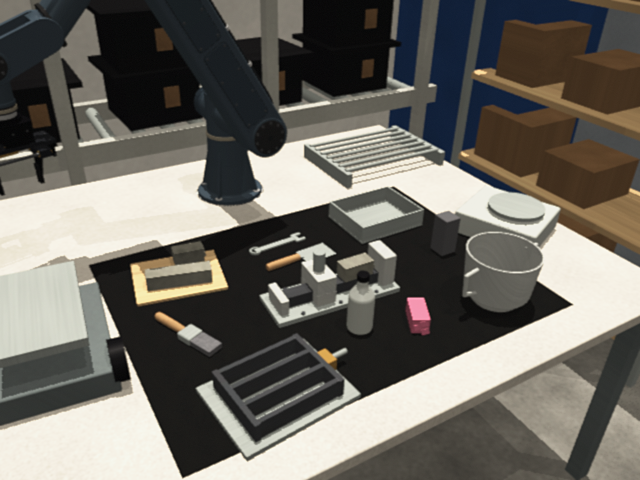

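The top view shows two candidates for the half. The grey one on the bed is at (305,212), the spare half on the board is at (442,335), and the pink look-alike is at (283,144). The whole prism is at (465,298), and the dark tamper at (172,229). The fixed head is at the left (275), the carriage knob at (349,211), the stop at (393), and the tray at (208,322). I choose the grey half on the bed and will check it in a crop.

```bash
python3 - <<'E'
import cv2
i=cv2.imread("pics/top0.png")[180:360,255:515]
cv2.imwrite("pics/crop1.png",cv2.resize(i,None,fx=3,fy=3,interpolation=cv2.INTER_CUBIC))
E
```

```text
(no output)
```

View pics/crop1.png

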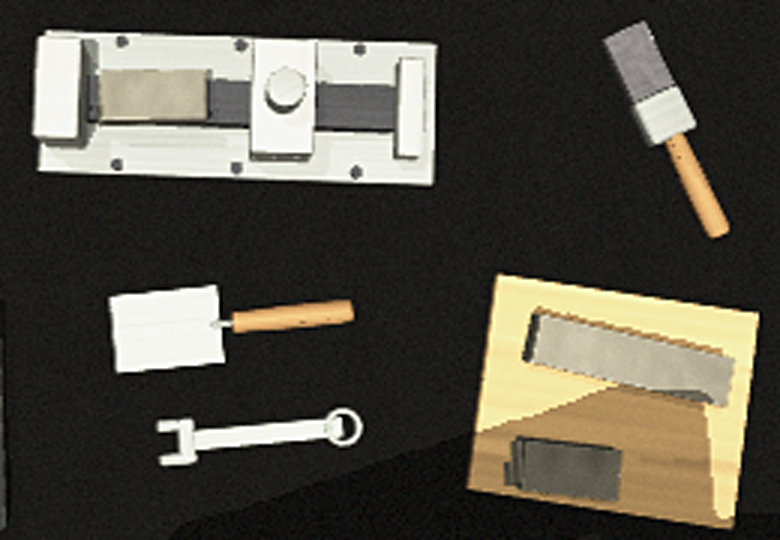

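The crop shows the grey half on the bed, its top corners at about crop (103,69) to (207,122). The whole prism on the board spans crop (532,311) to (733,404). The head, carriage, knob and stop are clearly visible. Next I fit the poses.

```bash
cat > h.py <<'E'
import numpy as np
from scipy.optimize import least_squares
from rig import robot
def unproj(c,uv,z):
    f=240/np.tan(np.radians(c["vfov"]/2)); R=np.array(c["R"]);t=np.array(c["t"])
    d=R.T@np.array([(uv[0]-c["cx"])/f,(uv[1]-c["cy"])/f,1]); o=-R.T@t
    return (o+d*(z-o[2])/d[2])
def proj(c,X):
    f=240/np.tan(np.radians(c["vfov"]/2)); p=np.array(c["R"])@X+c["t"]; return np.array([c["cx"]+f*p[0]/p[2],c["cy"]+f*p[1]/p[2]])
def fit(m,w):  # model xy -> world xy, x,y,yaw
    m=np.array(m);w=np.array(w)[:,:2]
    g=lambda p:(m@np.array([[np.cos(p[2]),np.sin(p[2])],[-np.sin(p[2]),np.cos(p[2])]])+p[:2]-w).ravel()
    r=least_squares(g,[*w.mean(0),0]); return r.x,np.abs(r.fun).max()
E
python3 - <<'E'
from h import *
c=robot.camera("top")
C=lambda u,v:((u+.5)/3-.5+255,(v+.5)/3-.5+180)
def q(n,pts,z,w,l,y0=0,crop=True):
    W=[unproj(c,C(*p) if crop else p,z) for p in pts]
    m=[(w/2,l/2),(w/2,-l/2),(-w/2,-l/2),(-w/2,l/2)]
    p,e=fit(m,W); print(n,p.round(4),"err",round(e,4), "sides",[round(float(np.linalg.norm(W[i]-W[i-1])),4) for i in range(4)])
# order: TL,TR,BR,BL
q("carr",[(253,40),(316,41),(312,155),(250,155)],.09,.09,.05)
q("stop",[(400,58),(424,59),(418,158),(395,157)],.055,.08,.02)
q("head",[(37,37),(83,38),(78,140),(34,137)],.1,.08,.035)
q("half",[(103,69),(211,69),(207,122),(102,118)],.085,.04,.082)
q("prism",[(540,311),(733,357),(723,404),(532,361)],.05,.04,.16)
q("board",[(498,275),(758,314),(733,528),(469,488)],.01,.18,.22)
q("tray",[(161,285),(256,282),(256,358),(162,361)],.055,.18,.22,0,False)
print("knob",unproj(c,C(286,87),.14))
W=[unproj(c,C(*p),.015) for p in[(437,43),(433,185),(38,171)]]
print("base",fit([(.06,-.165),(-.06,-.165),(-.06,.165)],W))
E
```

```text
carr [ 0.6473 -0.042  -0.0532] err 0.0012 sides [0.0913, 0.0498, 0.0906, 0.0487]
stop [ 0.641  -0.1458 -0.0895] err 0.0008 sides [0.081, 0.0195, 0.0811, 0.0186]
head [ 0.658   0.1338 -0.0581] err 0.0008 sides [0.0788, 0.0361, 0.0804, 0.0344]
half [ 0.653   0.0582 -0.0495] err 0.0023 sides [0.0391, 0.0856, 0.0424, 0.0831]
prism [ 0.4348 -0.3179 -0.2517] err 0.0022 sides [0.0406, 0.1586, 0.0385, 0.1561]
board [ 0.3985 -0.3126 -0.1738] err 0.0015 sides [0.1772, 0.218, 0.1771, 0.2189]
tray [0.3977 0.2993 0.0041] err 0.0047 sides [0.1801, 0.2288, 0.1801, 0.2236]
knob [ 0.64833814 -0.04252294  0.14      ]
base (array([ 0.65083699, -0.00759769, -0.06173661]), np.float64(0.00025630499275175467))
```

```bash
cat >> h.py <<'E'
from scipy.spatial.transform import Rotation as Ro
YB=-.061; B0=np.array([.6510,-.0076])
def bench(x,y): return B0+np.array([np.cos(YB)*x-np.sin(YB)*y, np.sin(YB)*x+np.cos(YB)*y])
def goal(xy,z,yaw):  # delta (cm), turn to reach target, tool down with tool-x at yaw
    o=robot.get_obs(); R=Ro.from_quat(o["tool_rot"])
    T=Ro.from_euler("z",yaw)*Ro.from_euler("x",np.pi)
    print("delta",(R.inv().apply(np.array([*xy,z])-o["position"])*100).round(2),"turn",(R.inv()*T).as_rotvec().round(3))
E
python3 - <<'E'
from h import *
c=robot.camera("top");s=robot.camera("scene")
print("oil",unproj(c,(335,150),.15),unproj(s,(363,277),.15),unproj(s,(360,325),0))
print("tamper",unproj(c,(168,229),.11))
goal(bench(0,-.035),.20,np.pi/2+YB)
E
```

```text
oil [ 0.78166722 -0.01199349  0.15      ] [ 0.79605024 -0.01883599  0.15      ] [ 0.78139753 -0.00585571  0.        ]
tamper [0.61602047 0.37911205 0.11      ]
delta [ 61.57 -41.56   2.26] turn [-1.000e-03 -1.000e-03 -1.248e+00]
```

play_rows:
  gripper: [-1,-1,-1,-1,-1,-1,-1,-1,-1,-1,-1,-1]
  delta_pos:
    - [5,-3.4,0.2]
    - [10,-6.8,0.4]
    - [15.4,-10.4,0.6]
    - [20.5,-13.8,0.8]
    - [25.7,-17.3,1]
    - [30.8,-20.8,1.2]
    - [35.9,-24.2,1.4]
    - [41,-27.7,1.6]
    - [46.2,-31.2,1.8]
    - [51.3,-34.6,2]
    - [56.5,-38,2.2]
    - [61.57,-41.56,2.26]
  turn:
    - [0,0,-0.1]
    - [0,0,-0.2]
    - [0,0,-0.3]
    - [0,0,-0.4]
    - [0,0,-0.5]
    - [0,0,-0.6]
    - [0,0,-0.7]
    - [0,0,-0.8]
    - [0,0,-0.9]
    - [0,0,-1.0]
    - [0,0,-1.1]
    - [0,0,-1.248]

```text
time: 1.75
position: [0.6501, -0.0412, 0.1997]
tool_rot: [0.727, 0.687, -0.0, 0.0]
ft_force: [0.5, -0.8, 0.9]
grip_width: 0.087
grip_force: 0.0
```

```bash
python3 - <<'E'
from h import *
import cv2
goal(bench(0,-.035),.10,np.pi/2+YB)
c=robot.camera("top"); s=robot.camera("scene")
i=np.hstack([c["color"][130:370,200:420],s["color"][180:420,240:460]])[:,:,::-1]
cv2.imwrite("pics/a1.png",cv2.resize(i,(792,432)))
E
```

```text
delta [-0.13 -0.12  9.97] turn [-0.     0.     0.005]
```

View pics/a1.png

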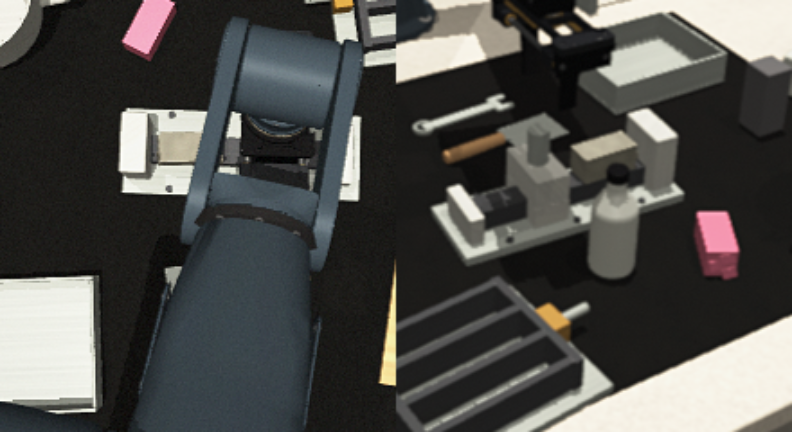

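The tool hangs above the carriage, the top view is blocked by the arm, and the scene crop shows the knob at (537,145) still upright and clear. I descend and grip the knob.

play_rows:
  gripper: [-1,-1,-1,-1,0.3,0.3,0.3,0.3,0.3]
  delta_pos:
    - [-0.13,-0.12,4]
    - [-0.13,-0.12,7]
    - [-0.13,-0.12,9.5]
    - [-0.13,-0.12,9.9]
    - [-0.13,-0.12,9.9]
    - [-0.13,-0.12,9.9]
    - [-0.13,-0.12,9.9]
    - [-0.13,-0.12,9.9]
    - [-0.13,-0.12,9.9]
  turn:
    - [0,0,0]
    - [0,0,0]
    - [0,0,0]
    - [0,0,0]
    - [0,0,0]
    - [0,0,0]
    - [0,0,0]
    - [0,0,0]
    - [0,0,0]
  squeeze: 20

```text
time: 2.98
position: [0.6478, -0.0441, 0.1013]
tool_rot: [0.728, 0.685, 0.0, 0.0]
ft_force: [0.5, 0.0, 0.3]
grip_width: 0.045
grip_force: 0.0
```

play_rows:
  gripper: [1,1,1,1]
  delta_pos:
    - [0,0,0]
    - [0,0,0]
    - [0,0,0]
    - [0,0,0]
  turn:
    - [0,0,0]
    - [0,0,0]
    - [0,0,0]
    - [0,0,0]

```text
time: 3.48
position: [0.6481, -0.0441, 0.101]
tool_rot: [0.728, 0.685, 0.0, 0.0]
ft_force: [2.2, 0.2, -0.9]
grip_width: 0.0296
grip_force: 20.0
```

```bash
python3 - <<'E'
from h import *
goal(bench(0,-.100),.10,np.pi/2+YB)
print(robot.get_obs()["ft_force"],robot.get_obs()["grip_width"])
E
```

```text
delta [-6.34  0.06  0.1 ] turn [ 0.001 -0.    -0.   ]
[ 2.2229894   0.18766237 -0.86452712] 0.029552031234909373
```

play_rows:
  gripper: [1,1,1,1,1,1,1,1]
  delta_pos:
    - [-1,0,0]
    - [-2.2,0,0]
    - [-3.4,0,0]
    - [-4.6,0,0]
    - [-5.5,0.02,0]
    - [-6,0.02,0]
    - [-6.3,0.02,0]
    - [-6.3,0.02,0]
  turn:
    - [0,0,0]
    - [0,0,0]
    - [0,0,0]
    - [0,0,0]
    - [0,0,0]
    - [0,0,0]
    - [0,0,0]
    - [0,0,0]

```text
time: 4.47
position: [0.6443, -0.1069, 0.101]
tool_rot: [0.728, 0.685, 0.0, 0.0]
ft_force: [2.3, 2.4, -0.9]
grip_width: 0.0294
grip_force: 20.0
```

play_rows:
  gripper: [1,1,1,1]
  delta_pos:
    - [-0.15,0,0]
    - [-0.3,0,0]
    - [-0.4,0,0]
    - [-0.4,0,0]
  turn:
    - [0,0,0]
    - [0,0,0]
    - [0,0,0]
    - [0,0,0]

```text
time: 4.97
position: [0.6441, -0.1092, 0.1009]
tool_rot: [0.728, 0.685, 0.001, -0.001]
ft_force: [4.0, 7.5, -0.8]
grip_width: 0.0296
grip_force: 20.0
```

play_rows:
  gripper: [1,1,1,1]
  delta_pos:
    - [-0.15,0,0]
    - [-0.3,0,0]
    - [-0.3,0,0]
    - [-0.3,0,0]
  turn:
    - [0,0,0]
    - [0,0,0]
    - [0,0,0]
    - [0,0,0]

```text
time: 5.48
position: [0.6441, -0.1093, 0.1009]
tool_rot: [0.729, 0.685, 0.003, -0.002]
ft_force: [5.6, 14.3, 0.4]
grip_width: 0.0297
grip_force: 20.0
```

play_rows:
  gripper: [-1,-1,-1,-1,-1,-1,-1]
  delta_pos:
    - [0.5,0,0]
    - [0.5,0,0]
    - [0.5,0,0]
    - [0.5,0,-3]
    - [0.5,0,-7]
    - [0.5,0,-9]
    - [0.5,0,-9]
  turn:
    - [0,0,0]
    - [0,0,0]
    - [0,0,0]
    - [0,0,0]
    - [0,0,0]
    - [0,0,0]
    - [0,0,0]

```text
time: 6.35
position: [0.6449, -0.1102, 0.193]
tool_rot: [0.729, 0.685, 0.001, 0.002]
ft_force: [0.5, 0.2, 0.0]
grip_width: 0.0849
grip_force: 0.0
```

```bash
python3 - <<'E'
from h import *
goal([.6545,.0600],.165,np.pi/2+YB)
o=robot.get_obs();print(o["position"],o["grip_width"],o["ft_force"])
E
```

```text
delta [17.05 -0.1   2.77] turn [ 0.004  0.002 -0.001]
[ 0.6448974  -0.11021506  0.19296668] 0.0849420611816404 [0.46596751 0.18280509 0.02621293]
```

play_rows:
  gripper: [-1,-1,-1,-1,-1,-1,-1,-1]
  delta_pos:
    - [5,0,0]
    - [10,0,0]
    - [15,-0.1,0]
    - [17.05,-0.1,2]
    - [17.05,-0.1,6]
    - [17.05,-0.1,11]
    - [17.05,-0.1,14.3]
    - [17.05,-0.1,14.3]
  turn:
    - [0,0,0]
    - [0,0,0]
    - [0,0,0]
    - [0,0,0]
    - [0,0,0]
    - [0,0,0]
    - [0,0,0]
    - [0,0,0]

```text
time: 7.35
position: [0.6493, 0.0604, 0.0429]
tool_rot: [0.729, 0.685, -0.004, -0.004]
ft_force: [-0.7, -0.5, 1.1]
grip_width: 0.0873
grip_force: 0.0
```

play_rows:
  gripper: [1,1,1,1,1,1]
  delta_pos:
    - [0,0,0]
    - [0,0,0]
    - [0,0,0]
    - [0,0,0]
    - [0,0,0]
    - [0,0,0]
  turn:
    - [0,0,0]
    - [0,0,0]
    - [0,0,0]
    - [0,0,0]
    - [0,0,0]
    - [0,0,0]
  squeeze: 25

```text
time: 8.1
position: [0.6533, 0.0613, 0.0482]
tool_rot: [0.728, 0.685, 0.0, 0.0]
ft_force: [-1.0, -0.7, 2.6]
grip_width: 0.0402
grip_force: 24.6
```

play_rows:
  gripper: [1,1,1,1,1,1]
  delta_pos:
    - [0,0,-2]
    - [0,0,-5]
    - [0,0,-9]
    - [0,0,-13]
    - [0,0,-15]
    - [0,0,-15]
  turn:
    - [0,0,0]
    - [0,0,0]
    - [0,0,0]
    - [0,0,0]
    - [0,0,0]
    - [0,0,0]

```text
time: 8.85
position: [0.6546, 0.0612, 0.2009]
tool_rot: [0.728, 0.685, 0.002, 0.002]
ft_force: [1.1, -0.0, -2.1]
grip_width: 0.0399
grip_force: 24.6
```

```bash
python3 - <<'E'
from h import *
goal([.3977,.2993],.20,np.pi/2+YB)
E
```

```text
delta [ 22.2  -27.09  -0.05] turn [0.005 0.    0.   ]
```

play_rows:
  gripper: [1,1,1,1,1,1,1,1,1]
  delta_pos:
    - [3,-3.6,0]
    - [6.6,-8.1,0]
    - [10.2,-12.4,0]
    - [13.8,-16.8,0]
    - [17.4,-21.2,0]
    - [20.5,-25,0]
    - [22.2,-27.1,2]
    - [22.2,-27.1,6]
    - [22.2,-27.1,10]
  turn:
    - [0,0,0]
    - [0,0,0]
    - [0,0,0]
    - [0,0,0]
    - [0,0,0]
    - [0,0,0]
    - [0,0,0]
    - [0,0,0]
    - [0,0,0]

```text
time: 9.98
position: [0.3954, 0.2996, 0.0967]
tool_rot: [0.728, 0.686, -0.0, -0.0]
ft_force: [0.9, -0.3, -2.5]
grip_width: 0.0403
grip_force: 24.6
```

```bash
python3 - <<'E'
from h import *
goal([.3977,.2993],.012,np.pi/2+YB)
E
```

```text
delta [-0.02  0.23  8.47] turn [-0.     0.     0.001]
```

play_rows:
  gripper: [1,1,1,1,1]
  delta_pos:
    - [0,0,4]
    - [0,0,7]
    - [0,0,8]
    - [0,0,8.3]
    - [0,0,8.3]
  turn:
    - [0,0,0]
    - [0,0,0]
    - [0,0,0]
    - [0,0,0]
    - [0,0,0]

```text
time: 10.6
position: [0.3968, 0.2996, 0.0156]
tool_rot: [0.728, 0.685, 0.001, 0.0]
ft_force: [0.2, 0.7, -2.0]
grip_width: 0.0403
grip_force: 24.6
```

play_rows:
  gripper: [1,1,1,-1,-1,-1,-1,-1,-1,-1,-1]
  delta_pos:
    - [0,0,0.3]
    - [0,0,0.6]
    - [0,0,0.6]
    - [0,0,0.6]
    - [0,0,0.6]
    - [0,0,0.6]
    - [0,0,-3]
    - [0,0,-8]
    - [0,0,-13]
    - [0,0,-17]
    - [0,0,-17]
  turn:
    - [0,0,0]
    - [0,0,0]
    - [0,0,0]
    - [0,0,0]
    - [0,0,0]
    - [0,0,0]
    - [0,0,0]
    - [0,0,0]
    - [0,0,0]
    - [0,0,0]
    - [0,0,0]

```text
time: 11.98
position: [0.3984, 0.3004, 0.1882]
tool_rot: [0.728, 0.685, 0.004, 0.001]
ft_force: [-0.4, -0.0, -0.5]
grip_width: 0.0868
grip_force: 0.0
```

```bash
python3 - <<'E'
from h import *
import cv2
YP=-.2517
p=np.array([.4348,-.3179])+.010*np.array([-np.sin(YP),np.cos(YP)])
goal(p,.15,np.pi/2+YP)
c=robot.camera("top")
i=c["color"][180:380,150:530][:,:,::-1]
cv2.imwrite("pics/a2.png",cv2.resize(i,(798,420),interpolation=cv2.INTER_CUBIC))
E
```

```text
delta [-60.52   7.56   3.64] turn [ 0.007 -0.005  0.191]
```

View pics/a2.png

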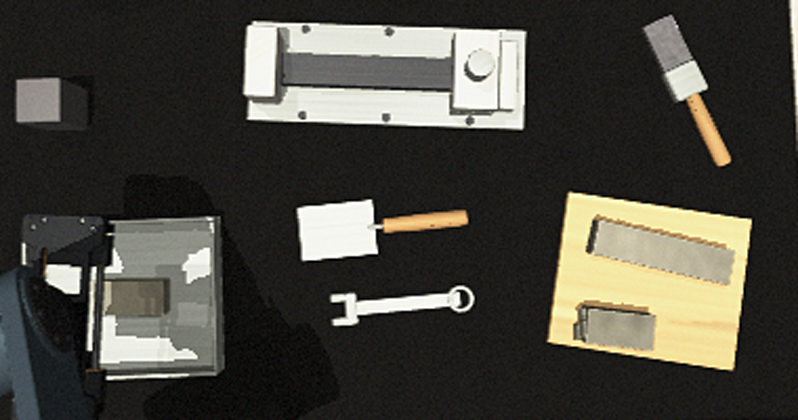

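The carriage is against its stop (knob at crop (480,64)), the bed is empty, and the half lies in the tray at (137,297). Now that the shadow has gone, I measure the prism again at (663,251).

```bash
python3 - <<'E'
from h import *
import cv2
c=robot.camera("top")
i=c["color"][265:345,405:515][:,:,::-1]
cv2.imwrite("pics/a3.png",cv2.resize(i,None,fx=7,fy=7,interpolation=cv2.INTER_CUBIC))
E
```

```text
(no output)
```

View pics/a3.png

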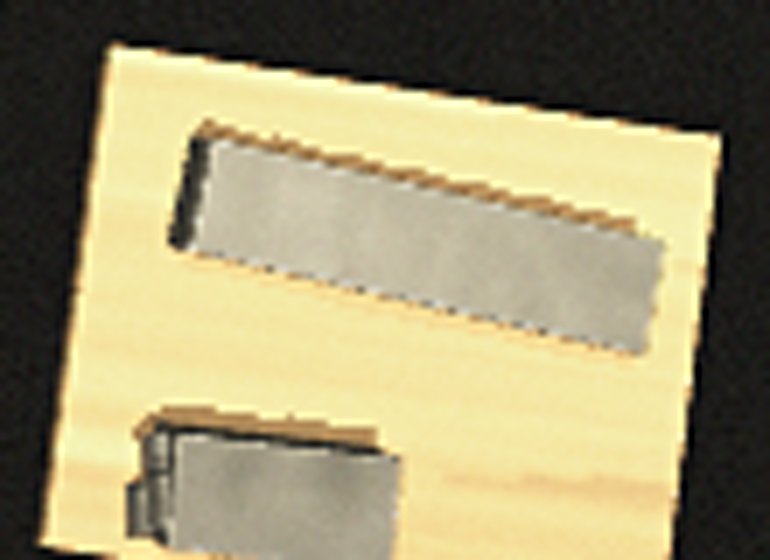

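The top face of the prism has its crop corners at (210,138), (664,241), (643,355) and (190,250). The dark strip on the left is its end face.

```bash
python3 - <<'E'
from h import *
c=robot.camera("top")
W=[unproj(c,((u+.5)/7-.5+405,(v+.5)/7-.5+265),.05) for u,v in[(210,138),(664,241),(643,355),(190,250)]]
P,e=fit([(.02,.08),(.02,-.08),(-.02,-.08),(-.02,.08)],W); print(P,e)
W=[unproj(c,((u+.5)/7-.5+405,(v+.5)/7-.5+265),.05) for u,v in[(176,432),(400,457)]]; print("spare top edge",W)
YP=P[2]
p=P[:2]+.010*np.array([-np.sin(YP),np.cos(YP)]); print(p)
goal(p,.15,np.pi/2+YP)
E
```

```text
[ 0.43322918 -0.31829027 -0.24924026] 0.0011060354592612454
spare top edge [array([ 0.37208064, -0.22952266,  0.05      ]), array([ 0.36168697, -0.30580676,  0.05      ])]
[ 0.43569585 -0.30859927]
delta [-60.39   7.73   3.46] turn [-0.002  0.001  0.188]
```

play_rows:
  gripper: [-1,-1,-1,-1,-1,-1,-1,-1,-1,-1,-1,-1]
  delta_pos:
    - [-4,0.5,0]
    - [-10,1.3,0]
    - [-16,2.1,0]
    - [-22,2.8,0]
    - [-28,3.6,0]
    - [-34,4.4,0]
    - [-40,5.2,0]
    - [-46,5.9,0]
    - [-52,6.7,0]
    - [-57,7.3,1]
    - [-60.4,7.73,3]
    - [-60.4,7.73,3.5]
  turn:
    - [0,0,0.02]
    - [0,0,0.04]
    - [0,0,0.06]
    - [0,0,0.08]
    - [0,0,0.1]
    - [0,0,0.12]
    - [0,0,0.14]
    - [0,0,0.16]
    - [0,0,0.18]
    - [0,0,0.188]
    - [0,0,0.188]
    - [0,0,0.188]

```text
time: 13.62
position: [0.4355, -0.3097, 0.1469]
tool_rot: [0.791, 0.612, -0.0, -0.002]
ft_force: [-0.8, 0.5, 0.6]
grip_width: 0.0871
grip_force: 0.0
```

play_rows:
  gripper: [-1,-1,-1]
  delta_pos:
    - [0,0,2]
    - [0,0,5]
    - [0,0,5]
  turn:
    - [0,0,0]
    - [0,0,0]
    - [0,0,0]

```text
time: 14.0
position: [0.4346, -0.3049, 0.0974]
tool_rot: [0.789, 0.614, -0.0, -0.004]
ft_force: [0.2, 0.3, -0.4]
grip_width: 0.087
grip_force: 0.0
```

```bash
python3 - <<'E'
from h import *
goal([.4357,-.3086],.019,np.pi/2-.249)
print(robot.get_obs()["position"])
E
```

```text
delta [-0.37  0.25  7.84] turn [-0.007 -0.005  0.001]
[ 0.43461525 -0.30488936  0.09739517]
```

play_rows:
  gripper: [-1,-1,-1,-1,-1,-1]
  delta_pos:
    - [0,0,0]
    - [0,0,3]
    - [0,0,6]
    - [0,0,7.4]
    - [0,0,7.7]
    - [0,0,7.7]
  turn:
    - [0,0,0]
    - [0,0,0]
    - [0,0,0]
    - [0,0,0]
    - [0,0,0]
    - [0,0,0]

```text
time: 14.75
position: [0.4371, -0.3086, 0.0237]
tool_rot: [0.789, 0.614, 0.0, 0.001]
ft_force: [0.1, -0.1, 0.1]
grip_width: 0.0868
grip_force: 0.0
```

```bash
python3 - <<'E'
from h import *
goal([.4357,-.3086],.019,np.pi/2-.249)
print(robot.get_obs()["position"],robot.get_obs()["ft_force"])
E
```

```text
delta [-0.03 -0.14  0.47] turn [0.001 0.001 0.   ]
[ 0.43714181 -0.30863808  0.02370121] [ 0.07491445 -0.09705201  0.10618247]
```

play_rows:
  gripper: [-1,-1,1,1,1,1,1,1,1]
  delta_pos:
    - [0,-0.14,0.4]
    - [0,-0.14,0.4]
    - [0,-0.14,0.4]
    - [0,-0.14,0.4]
    - [0,-0.14,0.4]
    - [0,-0.14,0.4]
    - [0,-0.14,0.4]
    - [0,-0.14,0.4]
    - [0,-0.14,0.4]
  turn:
    - [0,0,0]
    - [0,0,0]
    - [0,0,0]
    - [0,0,0]
    - [0,0,0]
    - [0,0,0]
    - [0,0,0]
    - [0,0,0]
    - [0,0,0]
  squeeze: 28

```text
time: 15.88
position: [0.4353, -0.3078, 0.0189]
tool_rot: [0.79, 0.614, 0.0, -0.0]
ft_force: [-1.0, -0.0, -0.6]
grip_width: 0.0395
grip_force: 28.0
```

```bash
python3 - <<'E'
from h import *
o=robot.get_obs();print(o["position"],o["ft_force"])
goal([.4357,-.3086],.019,np.pi/2-.249)
E
```

```text
[ 0.43526283 -0.30784607  0.01894153] [-0.96634397 -0.0097331  -0.60829709]
delta [-0.06  0.06 -0.01] turn [-0. -0. -0.]
```

play_rows:
  gripper: [1,1,1,1,1,1,1,1]
  delta_pos:
    - [0,0,-0.5]
    - [0,0,-1.5]
    - [0,0,-4]
    - [0,0,-7.5]
    - [0,0,-11]
    - [0,0,-14]
    - [0,0,-15]
    - [0,0,-15]
  turn:
    - [0,0,0]
    - [0,0,0]
    - [0,0,0]
    - [0,0,0]
    - [0,0,0]
    - [0,0,0]
    - [0,0,0]
    - [0,0,0]

```text
time: 16.88
position: [0.4351, -0.3077, 0.1692]
tool_rot: [0.789, 0.614, 0.0, 0.0]
ft_force: [-0.6, -0.7, -6.1]
grip_width: 0.0397
grip_force: 28.0
```

```bash
python3 - <<'E'
from h import *
o=robot.get_obs();print(o["position"],o["ft_force"],o["moment"])
t=bench(0,.037+.0105); print(t)
goal(t,.165,np.pi/2+YB)
E
```

```text
[ 0.43514609 -0.30766439  0.16916074] [-0.62829433 -0.72205692 -6.12541799] [ 0.06179162 -0.08542992  0.00771431]
[0.6538957  0.03981165]
delta [39.07 12.64  0.41] turn [ 0.     0.    -0.188]
```

play_rows:
  gripper: [1,1,1,1,1,1,1,1,1,1,1,1]
  delta_pos:
    - [2,0.6,-1]
    - [5.5,1.8,-1]
    - [9.5,3.1,-1]
    - [13.5,4.4,-1]
    - [17.5,5.7,-1]
    - [21.5,7,-1]
    - [25.5,8.2,-1]
    - [29.5,9.5,-1]
    - [33.5,10.8,-1]
    - [37,12,-1]
    - [39.07,12.6,-1]
    - [39.07,12.64,-1]
  turn:
    - [0,0,-0.01]
    - [0,0,-0.03]
    - [0,0,-0.05]
    - [0,0,-0.07]
    - [0,0,-0.09]
    - [0,0,-0.11]
    - [0,0,-0.13]
    - [0,0,-0.15]
    - [0,0,-0.17]
    - [0,0,-0.188]
    - [0,0,-0.188]
    - [0,0,-0.188]

```text
time: 18.38
position: [0.6535, 0.0408, 0.1772]
tool_rot: [0.728, 0.686, -0.001, -0.001]
ft_force: [-0.5, -0.9, -5.8]
grip_width: 0.0399
grip_force: 28.0
```

play_rows:
  gripper: [1,1,1,1,1]
  delta_pos:
    - [0,0,1]
    - [0,0,4]
    - [0,0,7]
    - [0,0,8.5]
    - [0,0,8.5]
  turn:
    - [0,0,0]
    - [0,0,0]
    - [0,0,0]
    - [0,0,0]
    - [0,0,0]

```text
time: 19.0
position: [0.6527, 0.0388, 0.0924]
tool_rot: [0.729, 0.685, -0.001, -0.001]
ft_force: [1.1, 0.1, -5.4]
grip_width: 0.0401
grip_force: 28.0
```

```bash
python3 - <<'E'
from h import *
import cv2
o=robot.get_obs();print(o["position"],o["ft_force"])
goal([.6539,.0398],.054,np.pi/2+YB)
s=robot.camera("scene")
i=s["color"][200:350,240:440][:,:,::-1]
cv2.imwrite("pics/a4.png",cv2.resize(i,(800,600),interpolation=cv2.INTER_CUBIC))
E
```

```text
[0.65269475 0.03882656 0.09237534] [ 1.05076711  0.10919549 -5.38551395]
delta [0.1  0.13 3.84] turn [-0.004 -0.    -0.001]
```

View pics/a4.png

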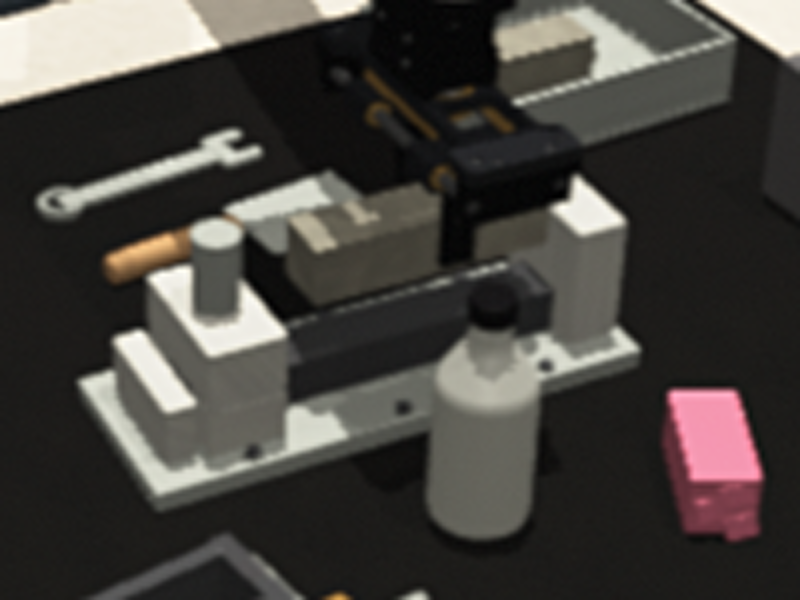

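The picture shows the prism held level above the bed (crop (365,240)), clear of the oil bottle at (485,450), with the half in the tray at (545,50). I lower it gently.

play_rows:
  gripper: [1,1,1,1,1,1]
  delta_pos:
    - [0,0.05,1]
    - [0,0.05,2.2]
    - [0,0.05,3]
    - [0,0.05,3.3]
    - [0,0.05,3.4]
    - [0,0.05,3.4]
  turn:
    - [0,0,0]
    - [0,0,0]
    - [0,0,0]
    - [0,0,0]
    - [0,0,0]
    - [0,0,0]

```text
time: 19.8
position: [0.6549, 0.0396, 0.0602]
tool_rot: [0.728, 0.685, 0.0, 0.0]
ft_force: [0.0, 0.3, -6.9]
grip_width: 0.0396
grip_force: 28.0
```

```bash
python3 - <<'E'
from h import *
o=robot.get_obs();print(o["position"],o["ft_force"])
goal([.6539,.0398],.054,np.pi/2+YB)
E
```

```text
[0.65485951 0.03958176 0.06015194] [ 0.01008751  0.27102634 -6.85188845]
delta [ 0.02 -0.1   0.62] turn [0.001 0.    0.   ]
```

play_rows:
  gripper: [1,1,1,1,1]
  delta_pos:
    - [0,-0.1,0.15]
    - [0,-0.15,0.3]
    - [0,-0.15,0.4]
    - [0,-0.15,0.5]
    - [0,-0.15,0.5]
  turn:
    - [0,0,0]
    - [0,0,0]
    - [0,0,0]
    - [0,0,0]
    - [0,0,0]

```text
time: 20.42
position: [0.6531, 0.0396, 0.0548]
tool_rot: [0.728, 0.685, -0.0, -0.0]
ft_force: [-0.5, -0.2, -5.8]
grip_width: 0.0396
grip_force: 28.0
```

play_rows:
  gripper: [1,1,1,1]
  delta_pos:
    - [0,0,0.05]
    - [0,0,0.1]
    - [0,0,0.15]
    - [0,0,0.15]
  turn:
    - [0,0,0]
    - [0,0,0]
    - [0,0,0]
    - [0,0,0]

```text
time: 20.92
position: [0.6532, 0.0397, 0.054]
tool_rot: [0.728, 0.685, 0.0, 0.0]
ft_force: [-0.8, -0.5, -0.7]
grip_width: 0.0397
grip_force: 28.0
```

Contact: the weight is on the bed. I release, rise, and move over to the knob.

play_rows:
  gripper: [-0.2,-0.5,-1,-1,-1,-1,-1,-1,-1]
  delta_pos:
    - [0,0,0]
    - [0,0,0]
    - [0,0,0]
    - [0,0,0]
    - [0,0,-2]
    - [0,0,-6]
    - [0,0,-10]
    - [0,0,-13]
    - [0,0,-13]
  turn:
    - [0,0,0]
    - [0,0,0]
    - [0,0,0]
    - [0,0,0]
    - [0,0,0]
    - [0,0,0]
    - [0,0,0]
    - [0,0,0]
    - [0,0,0]

```text
time: 22.05
position: [0.6555, 0.0395, 0.188]
tool_rot: [0.728, 0.685, 0.003, 0.003]
ft_force: [-0.4, -0.8, 0.1]
grip_width: 0.0869
grip_force: 0.0
```

```bash
python3 - <<'E'
from h import *
o=robot.get_obs();print(o["position"],o["ft_force"],o["grip_width"])
goal([.6443,-.1085],.185,np.pi/2+YB)
E
```

```text
[0.65551246 0.03949127 0.18802399] [-0.41934036 -0.84028111  0.07584363] 0.08691188255517279
delta [-14.84  -0.22   0.31] turn [0.009 0.    0.   ]
```

play_rows:
  gripper: [-1,-1,-1,-1,-1,-1,-1,-1,-1,-1]
  delta_pos:
    - [-4,0,0]
    - [-8,0,0]
    - [-12,-0.1,0]
    - [-14.8,-0.1,0]
    - [-14.8,-0.1,0]
    - [-14.8,-0.1,3]
    - [-14.8,-0.1,6]
    - [-14.8,-0.1,8]
    - [-14.8,-0.1,8.4]
    - [-14.8,-0.1,8.4]
  turn:
    - [0,0,0]
    - [0,0,0]
    - [0,0,0]
    - [0,0,0]
    - [0,0,0]
    - [0,0,0]
    - [0,0,0]
    - [0,0,0]
    - [0,0,0]
    - [0,0,0]

```text
time: 23.3
position: [0.6432, -0.1072, 0.0994]
tool_rot: [0.728, 0.685, 0.0, -0.0]
ft_force: [0.4, 0.1, -0.1]
grip_width: 0.0868
grip_force: 0.0
```

play_rows:
  gripper: [1,1,1,1,1,1,1,1]
  delta_pos:
    - [0,0,0]
    - [0,0,0]
    - [0,0,0]
    - [0,0,0]
    - [0,0,0]
    - [0,0,0]
    - [0,0,0]
    - [0,0,0]
  turn:
    - [0,0,0]
    - [0,0,0]
    - [0,0,0]
    - [0,0,0]
    - [0,0,0]
    - [0,0,0]
    - [0,0,0]
    - [0,0,0]
  squeeze: 18

```text
time: 24.3
position: [0.6442, -0.1081, 0.0995]
tool_rot: [0.728, 0.685, 0.001, 0.001]
ft_force: [4.3, 1.1, -2.3]
grip_width: 0.0295
grip_force: 18.0
```

play_rows:
  gripper: [1,1,1,1,1,1,1,1,1]
  delta_pos:
    - [0.3,0,0]
    - [0.8,0,0]
    - [1.2,0,0]
    - [1.6,0,0]
    - [2,0,0]
    - [2.3,0,0]
    - [2.5,0,0]
    - [2.7,0,0]
    - [2.7,0,0]
  turn:
    - [0,0,0]
    - [0,0,0]
    - [0,0,0]
    - [0,0,0]
    - [0,0,0]
    - [0,0,0]
    - [0,0,0]
    - [0,0,0]
    - [0,0,0]

```text
time: 25.42
position: [0.6458, -0.0825, 0.0995]
tool_rot: [0.728, 0.685, -0.0, 0.002]
ft_force: [3.2, -3.3, -2.5]
grip_width: 0.0293
grip_force: 18.0
```

play_rows:
  gripper: [1,1,1,1,1,1,1,1]
  delta_pos:
    - [0.1,0,0]
    - [0.2,0,0]
    - [0.3,0,0]
    - [0.4,0,0]
    - [0.5,0,0]
    - [0.6,0,0]
    - [0.7,0,0]
    - [0.7,0,0]
  turn:
    - [0,0,0]
    - [0,0,0]
    - [0,0,0]
    - [0,0,0]
    - [0,0,0]
    - [0,0,0]
    - [0,0,0]
    - [0,0,0]

```text
time: 26.42
position: [0.6462, -0.0769, 0.0995]
tool_rot: [0.728, 0.685, -0.001, 0.002]
ft_force: [2.9, -7.4, -3.4]
grip_width: 0.0295
grip_force: 18.0
```

play_rows:
  gripper: [1,1,1,1,1]
  delta_pos:
    - [0.1,0,0]
    - [0.2,0,0]
    - [0.3,0,0]
    - [0.4,0,0]
    - [0.4,0,0]
  turn:
    - [0,0,0]
    - [0,0,0]
    - [0,0,0]
    - [0,0,0]
    - [0,0,0]

```text
time: 27.05
position: [0.6464, -0.0733, 0.0995]
tool_rot: [0.728, 0.685, -0.001, 0.003]
ft_force: [3.4, -7.9, -3.9]
grip_width: 0.0292
grip_force: 18.0
```

play_rows:
  gripper: [1,1,1,1]
  delta_pos:
    - [0.07,0,0]
    - [0.14,0,0]
    - [0.2,0,0]
    - [0.2,0,0]
  turn:
    - [0,0,0]
    - [0,0,0]
    - [0,0,0]
    - [0,0,0]

```text
time: 27.55
position: [0.6465, -0.0713, 0.0995]
tool_rot: [0.728, 0.685, -0.001, 0.003]
ft_force: [3.0, -7.7, -3.1]
grip_width: 0.0297
grip_force: 18.0
```

play_rows:
  gripper: [1,1,1,1]
  delta_pos:
    - [0.07,0,0]
    - [0.14,0,0]
    - [0.2,0,0]
    - [0.2,0,0]
  turn:
    - [0,0,0]
    - [0,0,0]
    - [0,0,0]
    - [0,0,0]

```text
time: 28.05
position: [0.6466, -0.0694, 0.0995]
tool_rot: [0.728, 0.685, -0.001, 0.003]
ft_force: [2.4, -7.2, -4.8]
grip_width: 0.0298
grip_force: 18.0
```

play_rows:
  gripper: [1,1,1,1]
  delta_pos:
    - [0.05,0,0]
    - [0.1,0,0]
    - [0.1,0,0]
    - [0.1,0,0]
  turn:
    - [0,0,0]
    - [0,0,0]
    - [0,0,0]
    - [0,0,0]

```text
time: 28.55
position: [0.6466, -0.0684, 0.0995]
tool_rot: [0.728, 0.685, -0.001, 0.003]
ft_force: [2.7, -7.8, -3.6]
grip_width: 0.0291
grip_force: 18.0
```

play_rows:
  gripper: [1,1,1,1]
  delta_pos:
    - [0.05,0,0]
    - [0.1,0,0]
    - [0.1,0,0]
    - [0.1,0,0]
  turn:
    - [0,0,0]
    - [0,0,0]
    - [0,0,0]
    - [0,0,0]

```text
time: 29.05
position: [0.6467, -0.0681, 0.0995]
tool_rot: [0.728, 0.685, -0.002, 0.003]
ft_force: [2.9, -9.1, -3.7]
grip_width: 0.029
grip_force: 18.0
```

```bash
python3 - <<'E'
from h import *
import cv2
o=robot.get_obs();print(o["position"],o["ft_force"])
s=robot.camera("scene")
i=s["color"][210:330,270:430][:,:,::-1]
cv2.imwrite("pics/a5.png",cv2.resize(i,(800,600),interpolation=cv2.INTER_CUBIC))
E
```

```text
[ 0.64667651 -0.06814864  0.09948882] [ 2.93301014 -9.06189368 -3.72030481]
```

View pics/a5.png

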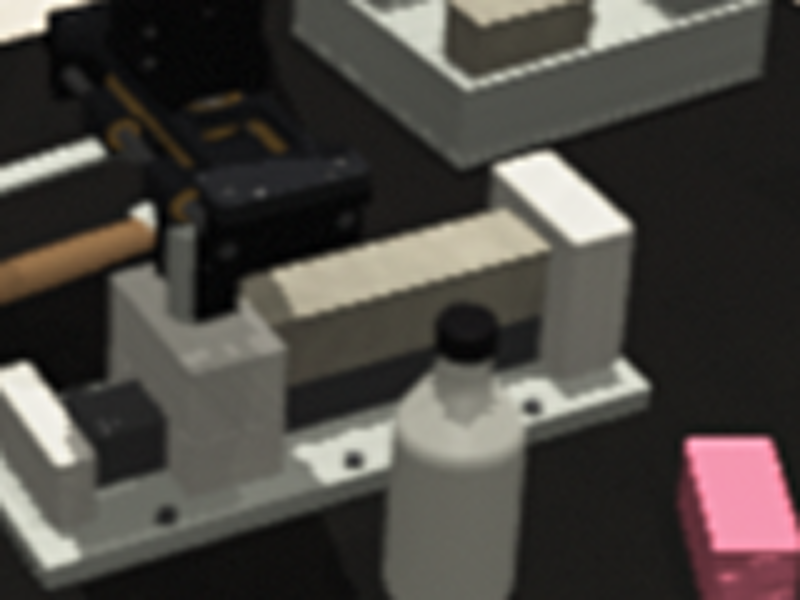

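The picture shows the prism flat on the bed between the carriage (crop (275,330)) and the head (550,270), with no visible gap. The carriage has travelled 40 mm and the force is rising. One more light nudge will confirm contact.

play_rows:
  gripper: [1,1,1]
  delta_pos:
    - [0.05,0,0]
    - [0.1,0,0]
    - [0.1,0,0]
  turn:
    - [0,0,0]
    - [0,0,0]
    - [0,0,0]

```text
time: 29.48
position: [0.6467, -0.0681, 0.0995]
tool_rot: [0.728, 0.686, -0.002, 0.003]
ft_force: [2.0, -11.4, -3.6]
grip_width: 0.0292
grip_force: 18.0
```

play_rows:
  gripper: [1,-1,-1,-1,-1,-1,-1,-1,-1,-1]
  delta_pos:
    - [-0.15,0,0]
    - [-0.15,0,0]
    - [-0.15,0,0]
    - [-0.15,0,0]
    - [-0.15,0,0]
    - [-0.15,0,-2]
    - [-0.15,0,-6]
    - [-0.15,0,-11]
    - [-0.15,0,-14]
    - [-0.15,0,-14]
  turn:
    - [0,0,0]
    - [0,0,0]
    - [0,0,0]
    - [0,0,0]
    - [0,0,0]
    - [0,0,0]
    - [0,0,0]
    - [0,0,0]
    - [0,0,0]
    - [0,0,0]

```text
time: 30.72
position: [0.6474, -0.0648, 0.2427]
tool_rot: [0.728, 0.685, 0.002, 0.003]
ft_force: [0.1, 1.1, -0.3]
grip_width: 0.0867
grip_force: 0.0
```

play_rows:
  gripper: [-1,-1,-1,-1,-1,-1]
  delta_pos:
    - [-4,-2,0]
    - [-9,-4,0]
    - [-14,-6,0]
    - [-19,-8,0]
    - [-22,-9,0]
    - [-22,-9,0]
  turn:
    - [0,0,0]
    - [0,0,0]
    - [0,0,0]
    - [0,0,0]
    - [0,0,0]
    - [0,0,0]

```text
time: 31.48
position: [0.5407, -0.2803, 0.2375]
tool_rot: [0.73, 0.684, -0.0, -0.002]
ft_force: [-0.0, 1.0, 0.4]
grip_width: 0.0869
grip_force: 0.0
```

```bash
python3 - <<'E'
from h import *
import cv2
s=robot.camera("top")
i=s["color"][170:270,250:420][:,:,::-1]
cv2.imwrite("pics/a6.png",cv2.resize(i,(799,470),interpolation=cv2.INTER_CUBIC))
E
```

View pics/a6.png

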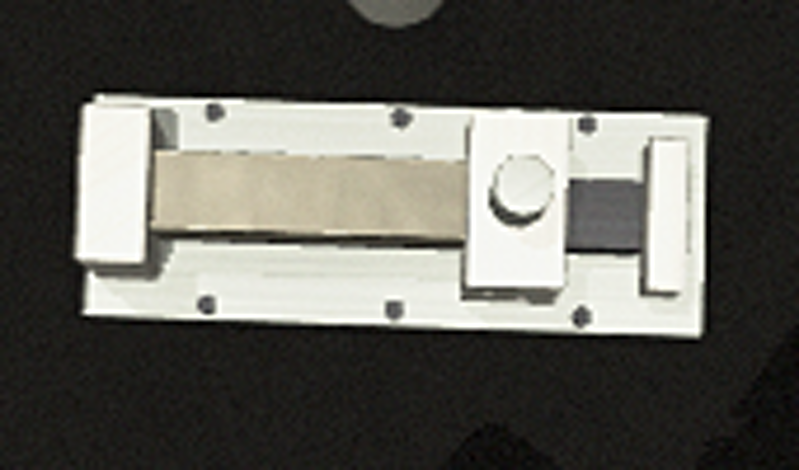

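The prism lies from the head (152,195) to the carriage (466,200) with no gap. It is centred on the bed to about 2 mm and the arm is clear.

```bash
python3 -c "
from rig import robot
print(robot.hand_in())"
```

```text
the job is handed in; nothing more can be done
None
```

The job is done and handed in at about 31 s: the carriage was drawn back to its stop, the broken half is in the tray, and the whole prism lies on the bed with no visible gap at either end, about 2 mm off the middle (grip 28 N, closing force about 11 N).

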